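# Fit the strip cutter plate into the bench dicer

### The arm

A 6-joint arm with a two-finger parallel gripper is mounted at the origin on the work surface. World frame = base frame: x ahead of the robot, y to its left, z up, the work surface at z = 0. Lengths are in mm, angles in rad, forces in N, time in s.
With the tool pointing down it reaches from about 325 to 875 mm from the base axis. Payload 4.4 kg.
Tool frame: the origin (TCP) lies on the centre line of the jaws, within the pads' length; the fingertips stand ahead of it and the grasp point (between the pads) lies 6 mm ahead of it (ctrl.tcp_to_tips is the z of the fingertips in the tool frame, in mm); z points along the fingers, y is the direction in which the jaws open and shut (so a half turn about z gives the same grasp; the last joint's range is limited). The gripper opens to 85 mm and grips with 20 to 120 N. Pads are 22 mm wide; open, the fingers measure 114 mm over their backs; the gripper's body (76 mm by 85 mm) begins 54 mm behind the grasp point. The pads swing forward as they close: fully open they stand 13 mm farther back than shut.
Start: joints at [-1.389, 0.207, 1.542, -0, 1.393, -0.15], TCP at [187.835, -543.457, 256.282] pointing down, gripper open.
Joint ranges: [-2.73, 2.73], [-0.86, 2.22], [0.23, 2.46], [-1.11, 4.25], [0.08, 2.63], [-2.82, 2.82]. Speed limits (rad/s): [2.79, 2.79, 3.14, 3.14, 3.14, 3.14].

### API

Orientations are given as a 3x3 rotation matrix whose columns are the frame's x, y, z axes.
In Python, from plant import ctrl, sensors, optics gives the robot as it stands. Calls block until the motion is done:
- ctrl.move_ptp(position, orientation): joint-space move of the TCP to a pose.
- ctrl.move_l(position, rot=None, vel=150, threshold=None): straight line of the TCP; rot=None keeps the orientation; vel is the mean speed in mm/s. With threshold (N) it stops when the force on the tool has changed by that much, and returns True; else False.
- ctrl.set_joints(angles): joint-space move.
- ctrl.gripper_to(opening, force=None): finger opening in mm; force is the grip in N (None keeps the last); returns when the fingers have stopped.
- ctrl.hold(seconds).
- ctrl.solve_ik(position, orientation): joint angles nearest the present ones, or None.
- sensors.read_state(): the state.
- optics.grab_frame(name): name is "side" or "top" or "wrist"; returns (picture, depth): 480x640x3 uint8, red, green, blue; 480x640 float32, mm along the optical axis (not along the pixel's ray), 0 where there is no reading.
- optics.camera_params(name): a dict with "mtx" (3x3 intrinsics, pixels), "R" (3x3) and "t" (3): a world point X has camera coordinates R X + t; the wrist camera has in their place "T_tool_cam" (4x4, takes a point from camera to tool coordinates, whose origin is the TCP and whose axes are the flange's). Camera axes: x right, y down, z forward; pixel columns grow to the right and rows downward; lengths in mm; the calibration is good to about 2 mm. A picture is of the moment at which its call begins: read the wrist's pose just before it. camera_params takes no time and is no camera call.
A pose or a line that the arm cannot do raises ctrl.MotionError and nothing moves.
- ctrl.finish_job(): hands the job in, once; it reports no verdict.
The state is a dict: "t": time; "q": joint angles; "qvel": joint speeds; "tau": joint torques, N m; "eef_pos": TCP position; "eef_rot": TCP orientation; "force": force on the tool from outside, world axes, zero at the start; "wrist_torque": the same for the moment, N m; "grip_width": finger opening in mm.
Only numpy, scipy, OpenCV 4.12 (cv2) and the standard library are available. Lean on these libraries where they do the work, as an engineer would, in place of code of your own. Each camera call takes 0.05 s, during which the arm holds its last target.

### The job

Get the dicer ready to cut the gherkins into strips: lift its press arm, set the strip cutter plate (blades all one way, blue tab) on the bed with its two holes over the two pins and its tab towards the handle, fully home and flat, and lower the press arm all the way down over it. Set the plate down gently on the bed, not dropping or forcing it, bring the arm down without slamming it, and leave the grid plate and the bowls where they are.

Things in the scene. Friction and masses are not known exactly. Their poses are not given: they have to be found in the camera images.
- strip_plate: strip cutter plate, lying flat on the table: aluminium frame 104 x 128 mm (x, y), 10 mm thick, seven thin steel blades all along x, and a square lug with a through hole at each end of y (178 mm over the lugs). Origin at the centre of the underside, midway between the holes. About 0.3 kg, its centre of mass near the origin
- strip_plate_tab (a point): grip point of the strip plate, on its upright blue finger tab, 34 mm above the plate's underside and 58 mm towards -x of the midpoint of its holes. The tab is 8 mm thick (along x), 40 mm wide (along y), its top 48 mm above the underside. Axes as the plate's: x from tab to frame, y to its left hole, z up
- strip_plate_hole_left (a point): centre of the strip plate's left hole at the underside, 12 mm wide, 80 mm to +y of the plate's centre; axes as the plate's
- strip_plate_hole_right (a point): centre of the strip plate's right hole at the underside, 12 mm wide, 80 mm to -y of the plate's centre
- grid_plate_tab (a point): the same point on the grid plate's orange tab: a plate of the same size with blades crossing both ways; not wanted, leave it
- dicer: bench dicer, fixed: aluminium bed 190 mm long (x), 200 mm wide (y), open in the middle, on four legs. Origin on the table under the centre of the bed, midway between the pins; x from the handle to the hinge, y left, z up. A seated plate has its axes along the dicer's and its tab 58 mm towards -x of the bed's centre
- pin_left (a point): foot of the left steel pin, on the top of the bed, 85 mm above the table, 80 mm to +y of the dicer's centre. The pin is 10 mm thick and 22 mm high, its top 5 mm tapered. The strip plate's left hole goes here
- pin_right (a point): foot of the right pin, the same, 80 mm to -y of the dicer's centre; the strip plate's right hole goes here
- press_hinge (a point): middle of the press arm's hinge pin, which lies along the dicer's y, 95 mm to +x of the dicer's centre and 115 mm above the table; axes as the dicer's
- handle_bar (a point): centre of the press arm's black round handle bar, 18 mm thick, along the dicer's y, 110 mm free between two flat side arms, 225 mm from the hinge pin. Arm down: 115 mm above the table, 130 mm to -x of the dicer's centre. The arm carries a white presser, 74 x 92 mm, that comes to 2 mm above a seated plate
- press_arm (a joint): angle of the press arm, rad: 0 = down, level over the bed; grows as the handle is lifted up and over towards the hinge (+x); upright at 1.57, stop at 1.85. A stiff hinge: the arm stays where it is left, lifting takes 3 to 8 N at the bar. Past about 1.45 a plate can be lowered straight onto the pins
- catch_bowl_mid (a point): middle of the white catch bowl, 144 mm wide and 48 mm high, standing on the table under the dicer; leave it
- bowl_stack_mid (a point): middle of a stack of white bowls, 160 mm wide and 96 mm high; leave it
Not all that is in view belongs to the job. Leave any turquoise or yellow look-alike of the strip_plate alone.

How it is judged:
By the outcome, as a careful person would: the job done as asked, in the order asked, and still so for the second after the job is handed in, with the robot touching nothing.
It also fails if it takes over 72 s, if anything falls off the work surface, if the arm or the gripper's body presses on something with over 40 N, if the wrist force passes 120 N, or if a joint passes its speed limit or range.

## Working session

There is one attempt and no reset: what is moved stays moved. The work goes in short steps, each a Python script; the robot and the scene stay as the last script left them, time stands still between calls to the robot, and variables do not carry over. Pictures are saved under pics/ and viewed, and the job is handed in when it is done.

```bash
ls; mkdir -p pics; python3 - <<'E'
from plant import ctrl,sensors,optics
import cv2,numpy as np
s=sensors.read_state();print(s['t'],ctrl.tcp_to_tips,s['grip_width'])
for n in ['top','side','wrist']:
    p,d=optics.grab_frame(n);cv2.imwrite(f'pics/{n}0.png',p[:,:,::-1]);np.savez(f'{n}0.npz',p=p,d=d)
    print(n,{k:np.round(v,3).tolist() for k,v in optics.camera_params(n).items()})
E
```

```text
pics
0.0 25.0 85.63337466636587
top {'mtx': [[609.337, 0.0, 334.563], [0.0, 609.337, 241.855], [0.0, 0.0, 1.0]], 'R': [[-0.011, -1.0, 0.001], [-0.982, 0.011, -0.189], [0.189, -0.003, -0.982]], 't': [-114.596, 530.678, 1547.256]}
side {'mtx': [[531.566, 0.0, 319.676], [0.0, 531.566, 252.912], [0.0, 0.0, 1.0]], 'R': [[-0.8, -0.6, 0.011], [-0.324, 0.417, -0.849], [0.505, -0.683, -0.528]], 't': [341.143, 317.581, 816.052]}
wrist {'mtx': [[406.993, 0.0, 325.236], [0.0, 406.993, 240.423], [0.0, 0.0, 1.0]], 'T_tool_cam': [[0.002, -0.961, -0.275, 69.629], [1.0, 0.002, 0.0, 0.037], [0.0, -0.275, 0.961, -116.043], [0.0, 0.0, 0.0, 1.0]]}
```

View pics/top0.png

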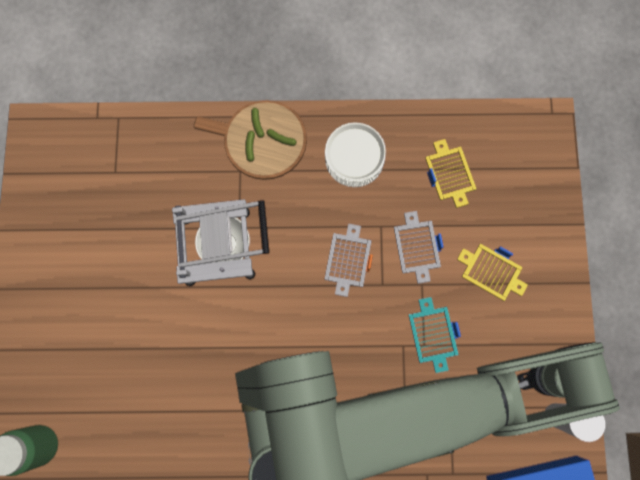

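View pics/side0.png

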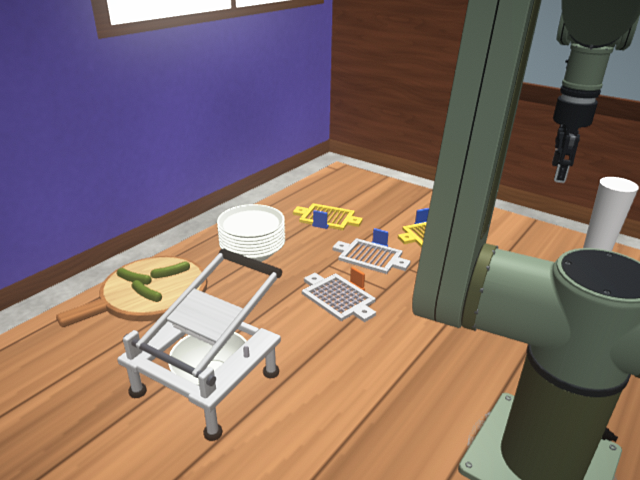

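View pics/wrist0.png

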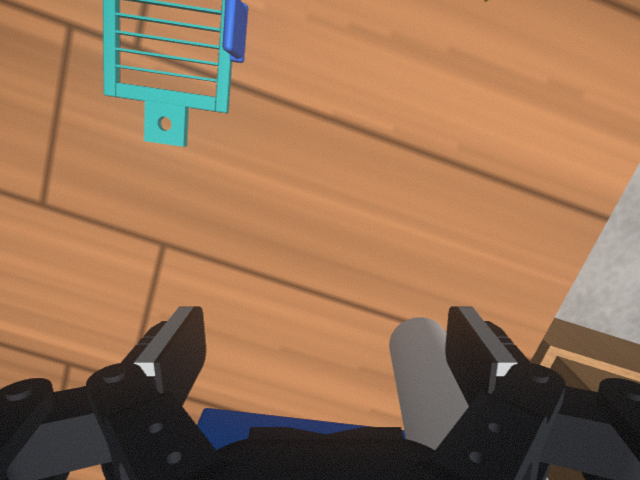

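The top view shows the strip plate, silver with a blue tab, at about (418,247). The grid plate is at (348,260), and the dicer is at about (213,240) with its handle to the right (-y) and the arm part lifted. I'll do a rough localisation, then take a wrist close-up.

```bash
cat > h.py <<'E'
import numpy as np,cv2
from plant import ctrl,sensors,optics
def cam(name,st=None):
    c=optics.camera_params(name);K=np.array(c['mtx'])
    if name=='wrist':
        T=np.array(c['T_tool_cam']);W=np.eye(4);W[:3,:3]=np.array(st['eef_rot']).reshape(3,3);W[:3,3]=st['eef_pos']
        M=W@T;return K,M[:3,:3],M[:3,3]
    R=np.array(c['R']);t=np.array(c['t']);return K,R.T,-R.T@t
def ray(C,uv,z):
    K,R,o=C;d=R@np.linalg.solve(K,np.array([uv[0],uv[1],1.]));return o+d*(z-o[2])/d[2]
def proj(C,X):
    K,R,o=C;p=K@(R.T@(np.array(X)-o));return p[:2]/p[2]
def cloud(C,d):
    K,R,o=C;v,u=np.mgrid[:d.shape[0],:d.shape[1]]
    P=np.stack([(u-K[0,2])/K[0,0]*d,(v-K[1,2])/K[1,1]*d,d],-1);return P@R.T+o
def tri(C1,a,C2,b):
    A=[];y=[]
    for (K,R,o),uv in((C1,a),(C2,b)):
        d=R@np.linalg.solve(K,np.array([uv[0],uv[1],1.]));d/=np.linalg.norm(d);Pm=np.eye(3)-np.outer(d,d);A.append(Pm);y.append(Pm@o)
    A=np.vstack(A);y=np.hstack(y);X=np.linalg.lstsq(A,y,rcond=None);return X[0],X[1]
def shot(name,tag):
    st=sensors.read_state();p,d=optics.grab_frame(name);cv2.imwrite(f'pics/{tag}.png',p[:,:,::-1]);C=cam(name,st);np.savez(tag+'.npz',p=p,d=d,K=C[0],R=C[1],o=C[2]);return p,d,C
def load(tag):
    z=np.load(tag+'.npz');return z['p'],z['d'],(z['K'],z['R'],z['o'])
def Rz(yaw):  # tool down; tool y axis (jaw) at yaw
    y=np.array([np.cos(yaw),np.sin(yaw),0]);z=np.array([0,0,-1.]);x=np.cross(y,z);return np.c_[x,y,z]
E
python3 - <<'E'
from h import *
for n in('top','side'):
    z=np.load(n+'0.npz');C=cam(n);P=cloud(C,z['d'])
    hsv=cv2.cvtColor(z['p'],cv2.COLOR_RGB2HSV)
    m=(hsv[...,0]>105)&(hsv[...,0]<130)&(hsv[...,1]>150)
    num,l,st,ce=cv2.connectedComponentsWithStats(m.astype(np.uint8))
    for i in range(1,num):
        if 20<st[i,4]<3000: print(n,st[i],ce[i].round(1),np.median(P[l==i],0).round(0))
z=np.load('top0.npz');C=cam('top');P=cloud(C,z['d'])
for uv in [(263,228),(180,245),(418,247),(355,155),(412,218),(423,275),(265,140),(182,212),(190,275),(263,205),(266,248)]: print(uv,P[uv[1],uv[0]].round(0))
print(ray(C,(412,218),10),ray(C,(423,275),10))
E
```

```text
top [430 170   5  16  39] [431.7 177.3] [ 705. -384.   43.]
top [436 235   6  15  49] [439.  241.8] [ 529. -396.   43.]
top [497 248  14   9  54] [503.6 251.8] [ 501. -566.   36.]
top [452 323   8  15  63] [455.4 329.5] [ 300. -429.   38.]
top [ 488  457  106   23 1419] [551.8 471.4] [ -46. -647.   79.]
side [416 209  13  14 127] [421.7 215.3] [ 503. -561.   28.]
side [374 229  14  17  36] [382.6 234.9] [ 519. -393.   41.]
(263, 228) [539.  52. 185.]
(180, 245) [513. 268. 116.]
(418, 247) [ 522. -346.    1.]
(355, 155) [ 757. -177.   80.]
(412, 218) [ 602. -332.    6.]
(423, 275) [ 445. -356.    6.]
(265, 140) [ 227. -115. 1620.]
(182, 212) [597. 265. 121.]
(190, 275) [441. 248.  85.]
(263, 205) [598.  53. 180.]
(266, 248) [490.  44. 185.]
[ 600.8329621  -331.16090613   10.        ] [ 444.81616716 -355.00243442   10.        ]
```

```bash
python3 - <<'E'
import cv2
a=cv2.imread('pics/top0.png')
cv2.imwrite('pics/top0c.png',cv2.resize(a[180:310,160:300],None,fx=5,fy=4.6,interpolation=cv2.INTER_CUBIC))
a=cv2.imread('pics/side0.png')
cv2.imwrite('pics/side0c.png',cv2.resize(a[240:450,100:300],None,fx=2.8,fy=2.8,interpolation=cv2.INTER_CUBIC))
E
```

```text
(no output)
```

View pics/top0c.png

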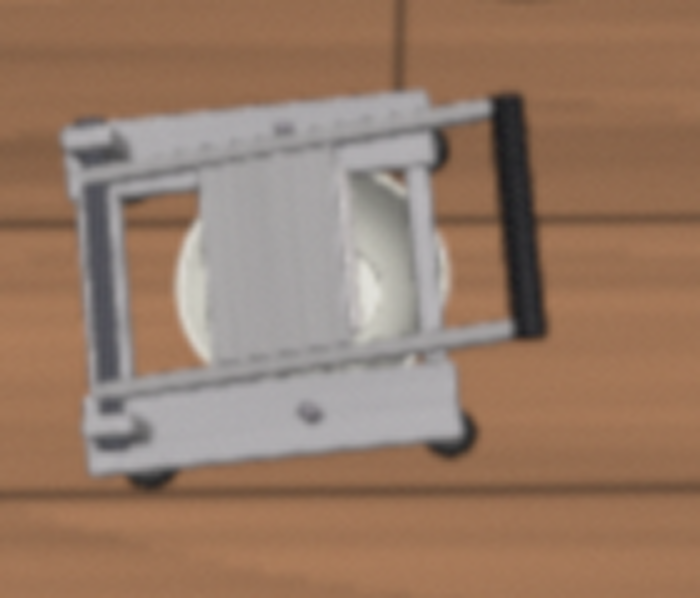

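View pics/side0c.png

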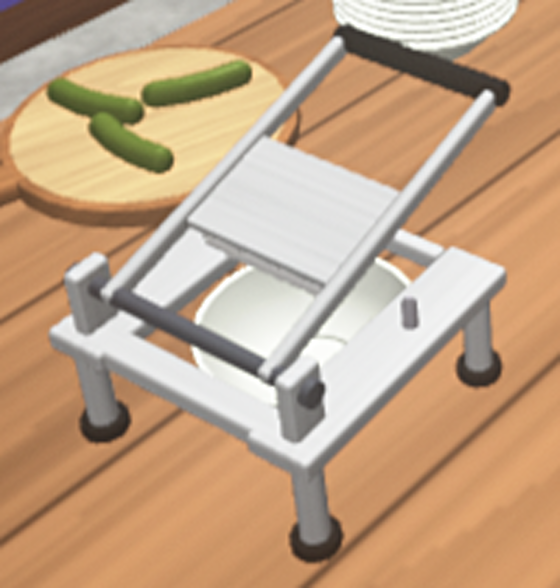

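```bash
python3 - <<'E'
from h import *
C=cam('top')
R_=ray(C,(217,207.8),107);L_=ray(C,(222,269.1),107);print(L_,R_,np.linalg.norm(L_-R_))
c=(L_+R_)/2;e=(L_-R_)[:2];e/=np.linalg.norm(e);ax=np.array([e[1],-e[0]])
print('c',c,'dicer x',ax,np.arctan2(ax[1],ax[0]))
Cs=cam('side')
# bar ends (top crop /5,/4.6; side crop /2.8)
a=tri(C,(160+507/5,180+97/4.6),Cs,(100+348/2.8,240+38/2.8))
b=tri(C,(160+530/5,180+333/4.6),Cs,(100+500/2.8,240+92/2.8))
print(a,b)
m=(a[0]+b[0])/2;h=np.r_[c[:2]+95*ax,115];print('bar',m,'hinge',h,'ang',np.arctan2(m[2]-115,-(m-h)[:2]@ax),np.linalg.norm(m-h))
for th in (.3,1.0,1.65):
  for s in(0,np.pi):
    X=np.r_[h[:2]-225*np.cos(th)*ax,115+225*np.sin(th)+6]; print(th,s,ctrl.solve_ik(X,Rz(np.arctan2(ax[1],ax[0])+s)))
st=sensors.read_state();print(np.round(st['eef_rot'],2))
E
```

```text
[452.06605857 162.6746553  107.        ] [610.40431131 179.23054348 107.        ] 159.20144382405547
c [531.23518494 170.95259939 107.        ] dicer x [-0.10399333  0.99457799] 1.6749780155373586
(array([609.86011144,  58.02543667, 168.35359433]), array([2.01497336])) (array([483.22779807,  46.47756798, 170.48924974]), array([2.80320724]))
bar [546.54395475  52.25150233 169.42142203] hinge [521.35581865 265.43750888 115.        ] ang 0.24830407736991494 221.45971815893745
0.3 0 [-6.37771984e-02  2.12708991e-01  1.68365765e+00 -4.44089210e-16
  1.24522601e+00 -1.73875521e+00]
0.3 3.141592653589793 [-6.37771984e-02  2.12708991e-01  1.68365765e+00 -4.44089210e-16
  1.24522601e+00  1.40283744e+00]
1.0 0 [ 1.07866077e-01  1.22855187e-01  1.52634138e+00 -4.44089210e-16
  1.49239609e+00 -1.56711194e+00]
1.0 3.141592653589793 [ 1.07866077e-01  1.22855187e-01  1.52634138e+00 -4.44089210e-16
  1.49239609e+00  1.57448071e+00]
1.65 0 [ 3.52802408e-01  1.89233342e-01  1.37992802e+00 -4.44089210e-16
  1.57243130e+00 -1.32217561e+00]
1.65 3.141592653589793 [ 3.52802408e-01  1.89233342e-01  1.37992802e+00 -4.44089210e-16
  1.57243130e+00  1.81941705e+00]
[[ 0.95  0.33 -0.  ]
 [ 0.33 -0.95  0.  ]
 [ 0.   -0.   -1.  ]]
```

```bash
cat >> h.py <<'E'
def look(c,yaw,zbase,tag,off=(-40,80),H=210):
    # c centre xy, yaw of plate x axis
    ax=np.array([np.cos(yaw),np.sin(yaw)]);ay=np.array([-ax[1],ax[0]])
    p=np.r_[np.array(c)[:2]+off[0]*ax+off[1]*ay,zbase+H]
    ctrl.move_ptp(p,Rz(yaw+np.pi)); ctrl.hold(0.15)
    return shot('wrist',tag)
E
python3 - <<'E'
from h import *
ctrl.gripper_to(45,40)
look((522.8,-343.1),1.722,0,'wplate')
print(sensors.read_state()['t'])
E
```

```text
1.9917
```

View pics/wplate.png

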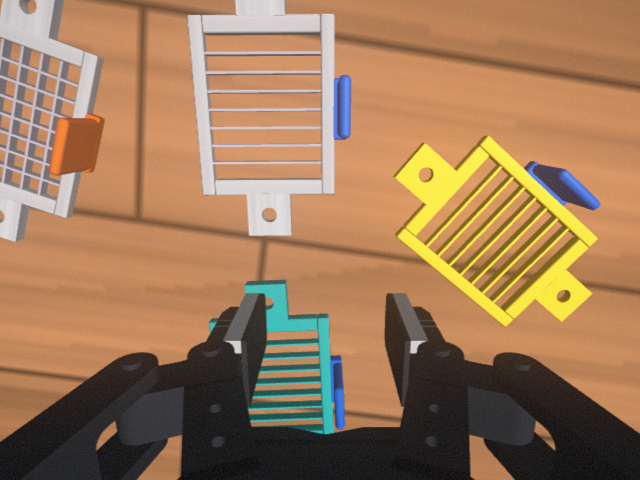

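The strip plate sits at the top (frame columns 190-335), with its far hole cut off. I'll shift 45 mm and look again.

```bash
python3 - <<'E'
from h import *
look((522.8,-343.1),1.722,0,'wplate2',off=(-40,30))
E
```

```text
(no output)
```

View pics/wplate2.png

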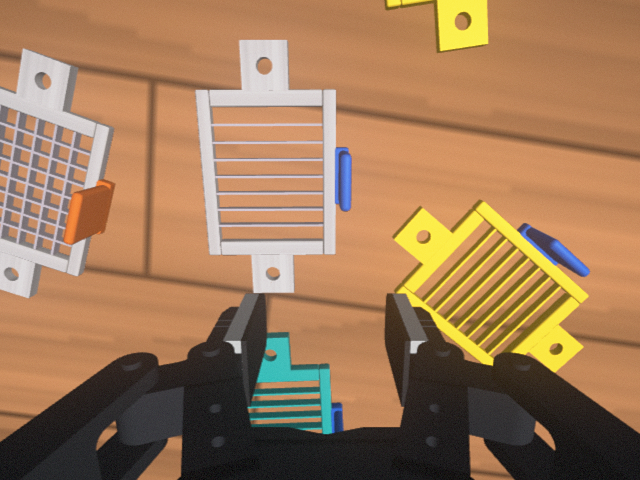

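```bash
cat >> h.py <<'E'
def wood(p,c,r=16):
    u,v=map(int,c);w=p[v-r:v+r,u-r:u+r].astype(int);m=((w[...,0]-w[...,2])>35).astype(np.uint8)
    n,l,s,ce=cv2.connectedComponentsWithStats(m)
    k=[i for i in range(1,n) if s[i,0]>0 and s[i,1]>0 and s[i,0]+s[i,2]<2*r and s[i,1]+s[i,3]<2*r]
    k=max(k,key=lambda i:s[i,4]);return ce[k]+[u-r,v-r],s[k]
E
python3 - <<'E'
from h import *
p,d,C=load('wplate2')
a,sa=wood(p,(264,65));b,sb=wood(p,(273,272));print(a,sa,b,sb)
R_=ray(C,a,5);L_=ray(C,b,5);e=L_-R_;c=(L_+R_)/2;print(R_,L_,np.linalg.norm(e),'c',c,'yaw',np.arctan2(-e[0],e[1]))
hsv=cv2.cvtColor(p,cv2.COLOR_RGB2HSV);m=((hsv[...,0]>105)&(hsv[...,0]<130)&(hsv[...,1]>120)).astype(np.uint8);m[:,:325]=0;m[:,365:]=0;m[230:]=0;m[:130]=0
P=cloud(C,d);q=P[m>0];print('tab',q[q[:,2]>44].mean(0),len(q))
ys,xs=np.nonzero(m);print(cv2.minAreaRect(np.c_[xs,ys].astype(np.float32)))
big=cv2.resize(p[130:290,180:380],None,fx=4,fy=3.7);cv2.imwrite('pics/wp2c.png',big[:,:,::-1])
E
```

```text
[264.56122449  66.02040816] [ 10   9  15  17 196] [273.125      271.54807692] [ 10  11  13  10 104]
[ 600.46006474 -327.00942092    5.        ] [ 442.72405066 -351.77414608    5.        ] 159.6682239803324 c [ 521.5920577 -339.3917835    5.       ] yaw 1.7265261684073654
tab [ 532.21111141 -396.31058295   48.30770359] 710
((342.5, 179.0), (62.0, 15.0), 90.0)
```

View pics/wp2c.png

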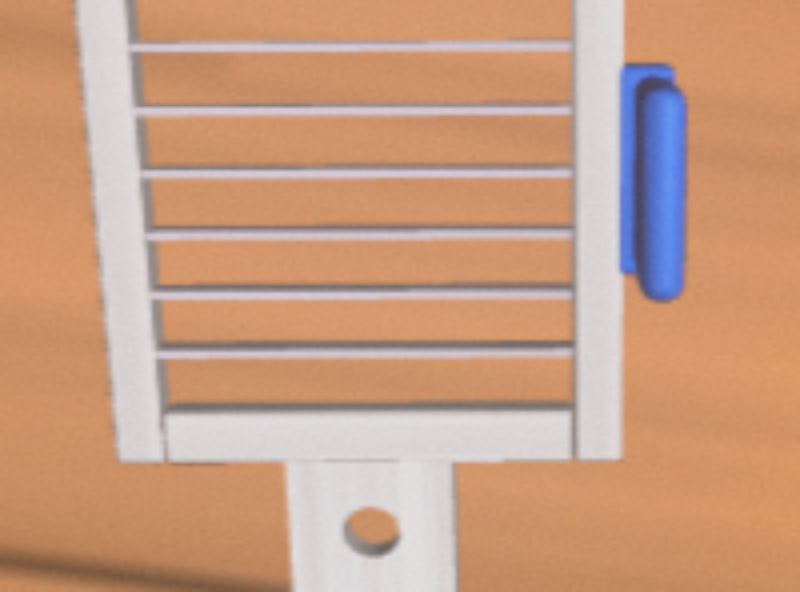

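```bash
python3 - <<'E'
from h import *
yaw=1.675;ax=np.array([np.cos(yaw),np.sin(yaw)])
ctrl.move_ptp([546-60*.995,52-60*.1,350],Rz(yaw+np.pi));ctrl.hold(.15)
p,d,C=shot('wrist','wbar');P=cloud(C,d)
m=(p.max(2)<70)&(P[...,2]>140)&(P[...,2]<230)&(P[...,1]>0)&(P[...,1]<110)&(P[...,0]>470)&(P[...,0]<625)
q=P[m];print(m.sum(),q.min(0),q.max(0));
b=q[:,2]>np.percentile(q[:,2],50);print(q[b].mean(0))
print(sensors.read_state()['t'])
E
```

```text
1587 [478.87134872  41.78018977 175.06699201] [608.90637942  69.55154015 184.55976124]
[573.78196951  60.50244706 181.61617139]
4.375
```

View pics/wbar.png

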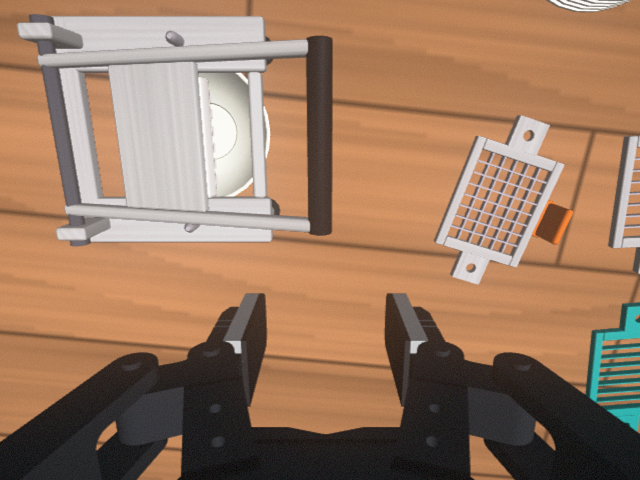

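```bash
python3 - <<'E'
from h import *
p,d,C=load('wbar');P=cloud(C,d)
dk=(p.max(2)<75).astype(np.uint8);dk[:,:295]=0;dk[:,345:]=0;dk[250:]=0
ys,xs=np.nonzero(dk);print(xs.min(),xs.max(),ys.min(),ys.max());print(xs.mean(),ys.mean())
for v in (60,100,140,180,220):
    r=xs[ys==v];u=r.mean();top=P[v,r.min():r.max()+1,2].max();print(v,u,top,ray(C,(u,v),top-9))
E
```

```text
306 331 36 234
318.32138480392155 124.06464460784314
60 318.2105263157895 183.49789541843893 [595.47027614  61.21629488 174.49789542]
100 318.95 182.79053716621576 [570.70325058  58.24915278 173.79053717]
140 318.5 183.43152969121633 [544.46848443  55.91793354 174.43152969]
180 317.45454545454544 183.22488190766182 [516.77580584  53.89820166 174.22488191]
220 317.75 182.91508221542682 [487.58089827  50.78323128 173.91508222]
```

```bash
python3 - <<'E'
from h import *
p,d,C=load('wbar');P=cloud(C,d)
for uv in [(171,36),(178,41),(189,229),(193,226)]: print(uv,ray(C,uv,107),ray(C,uv,85))
for uv in [(56,130),(60,150),(51,80)]: print('hinge',uv,P[uv[1],uv[0]],ray(C,uv,115))
z=cv2.resize(p[15:255,20:290],None,fx=2.9,fy=2.45,interpolation=cv2.INTER_CUBIC);cv2.imwrite('pics/wbarc.png',z[:,:,::-1])
E
```

```text
(171, 36) [610.03338134 182.33157677 107.        ] [613.35691985 190.31908205  85.        ]
(178, 41) [606.94645528 176.73669816 107.        ] [610.08050518 184.38076606  85.        ]
(189, 229) [451.3355927  166.02967084 107.        ] [444.917588   173.01649601  85.        ]
(193, 226) [454.53499674 162.45451463 107.        ] [448.31338503 169.22188154  85.        ]
hinge (56, 130) [527.80532558 271.5880082  119.63109371] [527.42916585 274.52630693 115.        ]
hinge (60, 150) [511.88537237 269.5316053  119.61683562] [511.2978247  272.43328001 115.        ]
hinge (51, 80) [566.23939107 272.36423767 119.95451781] [566.38782421 275.52181608 115.        ]
```

View pics/wbarc.png

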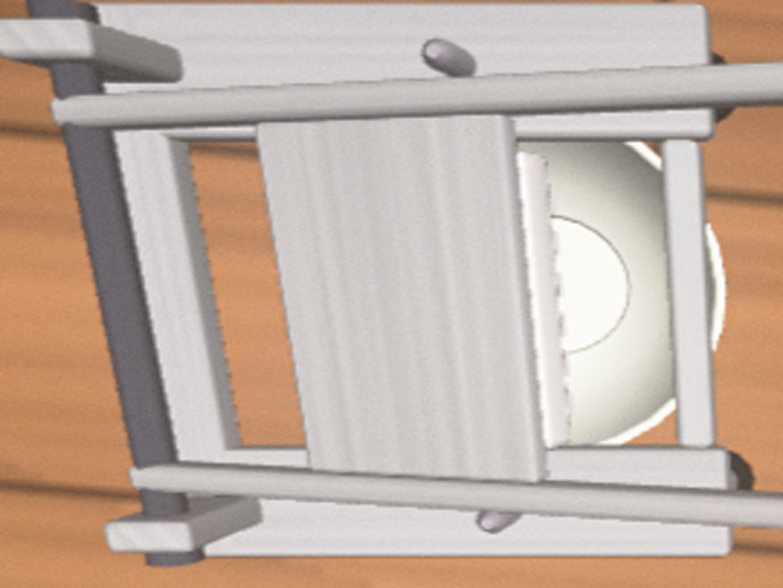

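```bash
python3 - <<'E'
from h import *
yaw=1.675;ax=np.array([np.cos(yaw),np.sin(yaw)]);O=Rz(yaw+np.pi)
ctrl.move_ptp([545,56,255],O)
print('hit',ctrl.move_l([545,56,180],vel=100,threshold=8))
f0=np.array(sensors.read_state()['force'])
ctrl.gripper_to(16,30);ctrl.hold(.1)
s=sensors.read_state();print(s['grip_width'],s['t'],s['force']-f0)
shot('side','s_grip');shot('wrist','w_grip')
E
```

```text
hit False
17.262428968449957 6.2583 [ 0.43864211 -3.24475518  0.70782716]
```

View pics/w_grip.png

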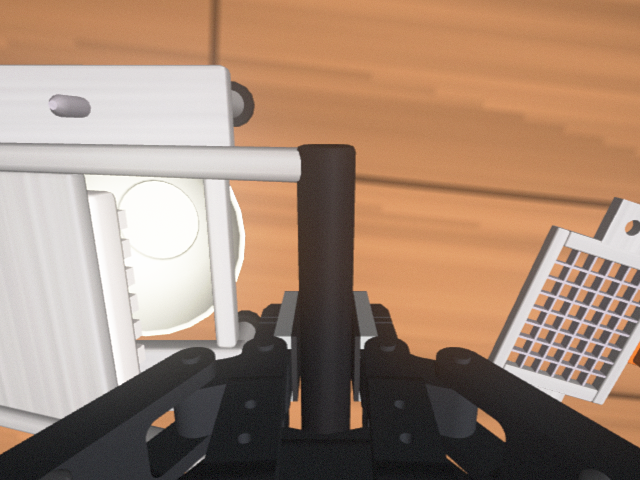

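View pics/s_grip.png

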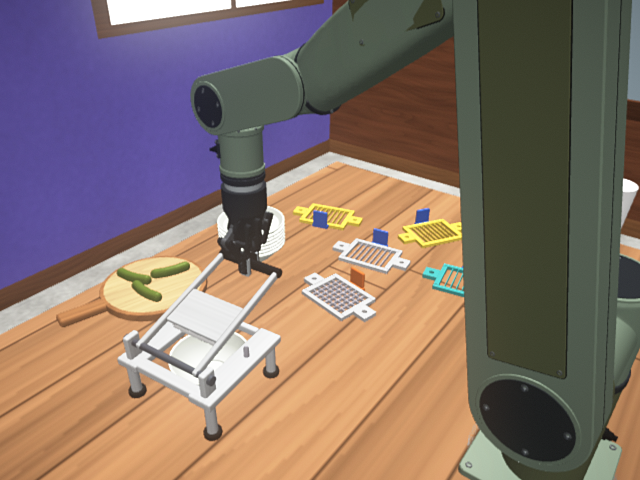

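The bar is between the pads, parallel to them at about (327,300). Now I'll lift it along the arc.

```bash
cat >> h.py <<'E'
HY=1.675
def arc(th0,th1,hinge,n,vel,zoff=6,lat=0,fmax=30):
    ax=np.array([np.cos(HY),np.sin(HY)])
    f0=np.array(sensors.read_state()['force'])
    for th in np.linspace(th0,th1,n+1)[1:]:
        p=np.r_[np.array(hinge[:2])-225*np.cos(th)*ax,115+225*np.sin(th)+zoff]
        ctrl.move_l(p,vel=vel)
        s=sensors.read_state();f=np.array(s['force'])-f0
        print(round(th,2),f.round(1),round(s['grip_width'],1),round(s['t'],2))
        if np.linalg.norm(f)>fmax: print('STOP');return th
    return th1
E
python3 - <<'E'
from h import *
s=sensors.read_state();p=np.array(s['eef_pos']);ax=np.array([np.cos(HY),np.sin(HY)])
th=np.arcsin((p[2]-6-115)/225);h=p[:2]+225*np.cos(th)*ax;print(p,th,h)
np.save('hinge.npy',h)
arc(th,0.75,h,4,70)
E
```

```text
[545.68817293  55.35215981 180.56693392] 0.2679362921199529 [523.11980452 271.1470836 ]
0.39 [-0.5 -0.4 -0.4] 17.0 6.9
0.51 [-0.8 -2.2  0.5] 16.8 7.43
0.63 [-2.2 -2.5  2. ] 16.8 7.97
0.75 [-2.8 -5.1  5.3] 16.7 8.5
```

```bash
python3 - <<'E'
from h import *
shot('wrist','w_a1')
p,_,_=shot('side','s_a1');cv2.imwrite('pics/s_a1.png',cv2.resize(p[120:450,80:400],None,fx=1.8,fy=1.8)[:,:,::-1])
E
```

```text
(no output)
```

View pics/w_a1.png

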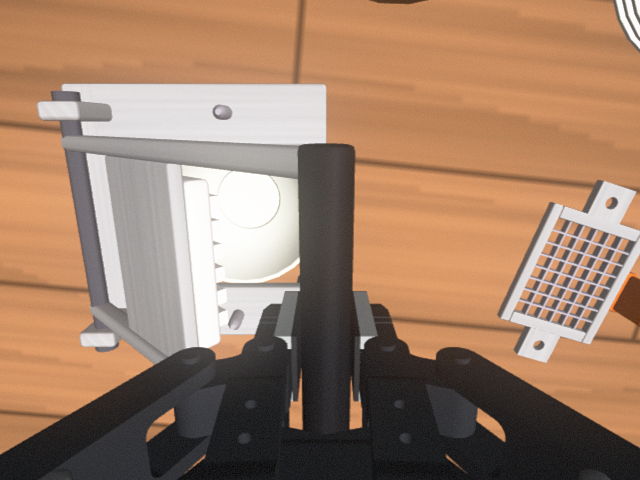

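View pics/s_a1.png

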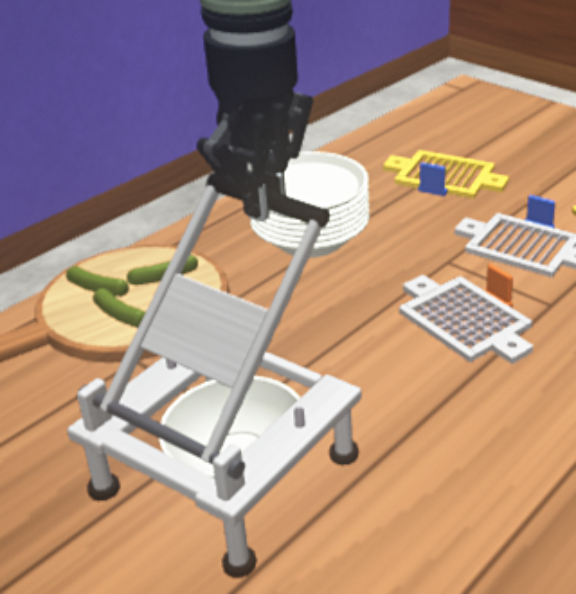

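The arm follows the gripper well and the bar is still centred in the pads. I'll continue to 1.62.

```bash
python3 - <<'E'
from h import *
h=np.load('hinge.npy');arc(.75,1.62,h,6,90)
ctrl.gripper_to(40,40)
s=sensors.read_state();p=np.array(s['eef_pos']);ctrl.move_l(p+[0,0,60],vel=200,threshold=15)
look((531.7,175.4),1.677,85,'wpins',off=(-40,30),H=260)
print(sensors.read_state()['t'])
shot('side','s_up')
E
```

```text
0.9 [-2.  -1.2  5. ] 16.8 9.11
1.04 [-2.5 -3.3  8.8] 16.8 9.62
1.18 [-1.3  1.6  8.6] 16.6 10.12
1.33 [0.5 4.6 5. ] 16.8 10.63
1.48 [2.9 7.7 1. ] 16.4 11.14
1.62 [ 3.   8.4 -1.3] 16.5 11.65
13.3333
```

View pics/wpins.png

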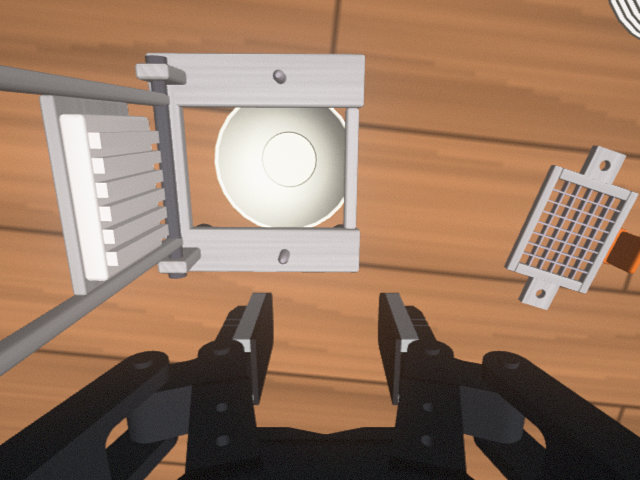

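View pics/s_up.png

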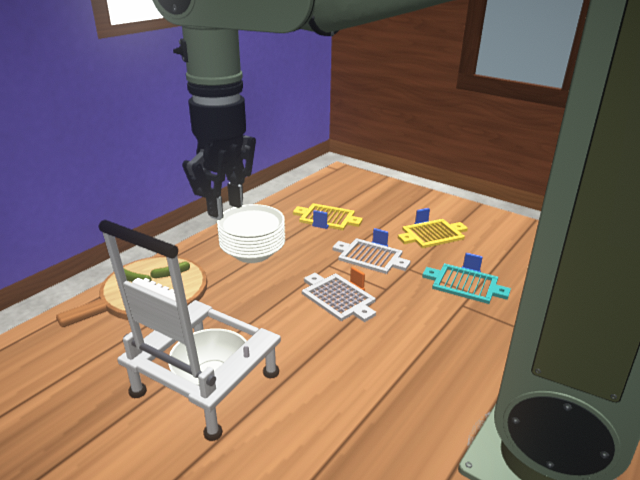

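The arm is upright and staying put. Now a closer look at the pins from the same relative pose I used for the plate.

```bash
python3 - <<'E'
from h import *
p,d,C=look((531.7,175.4),1.677,95,'wpins2',off=(-40,30),H=205)
print(sensors.read_state()['t'])
for X in ([612,184],[452,167]):
    for z in (85,107): print(z,proj(C,X+[z]))
r=proj(C,[611,184,100]).astype(int);l=proj(C,[452,167,100]).astype(int)
f=lambda c:cv2.resize(p[max(0,c[1]-28):c[1]+28,c[0]-28:c[0]+28],(400,400),interpolation=cv2.INTER_CUBIC)
print(r,l);cv2.imwrite('pics/pinsz.png',np.hstack([f(r),f(l)])[:,:,::-1])
E
```

```text
13.8833
85 [273.21552173  70.12032454]
107 [269.38051753  66.06330209]
85 [279.19207633 269.47000298]
107 [276.24271852 278.64692422]
[270  68] [277 275]
```

View pics/pinsz.png

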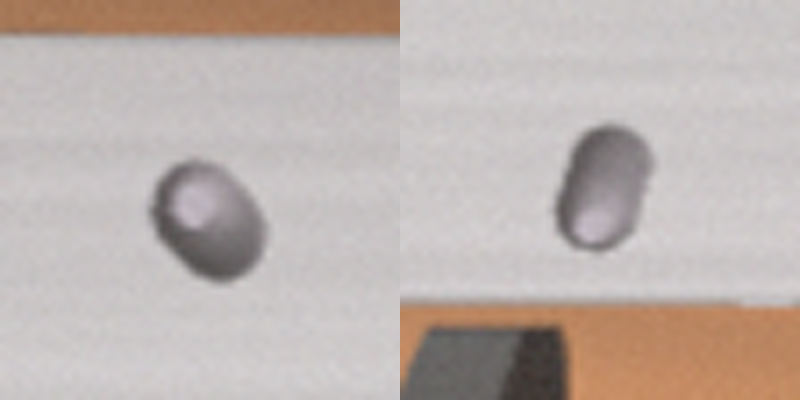

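```bash
cat >> h.py <<'E'
def silh(C,xy):
    t=np.linspace(0,2*np.pi,40);pts=[]
    for z,r in((85,5),(102,5),(107,3)):
        pts+= [proj(C,[xy[0]+r*np.cos(a),xy[1]+r*np.sin(a),z]) for a in t]
    h=cv2.convexHull(np.array(pts,np.float32));m=cv2.moments(h);return np.array([m['m10'],m['m01']])/m['m00'],m['m00']
def pin(p,C,xy,thr):
    c0=proj(C,[xy[0],xy[1],95]).astype(int);r=14
    w=cv2.cvtColor(p,cv2.COLOR_RGB2GRAY)[c0[1]-r:c0[1]+r,c0[0]-r:c0[0]+r].astype(float);w=cv2.GaussianBlur(w,(3,3),0)
    bg=np.median(w);m=(w<bg-thr).astype(np.uint8)
    n,l,s,ce=cv2.connectedComponentsWithStats(m);k=1+np.argmax(s[1:,4])
    h=cv2.convexHull(np.argwhere(l==k)[:,::-1].astype(np.int32));mk=np.zeros_like(m);cv2.fillPoly(mk,[h],1)
    q=np.argwhere(mk)[:,::-1].mean(0)+c0-r;xy=np.array(xy,float)
    for _ in range(6):
        c,A=silh(C,xy);xy+= (ray(C,q,95)-ray(C,c,95))[:2]
    return xy,q,mk.sum(),A,s[k]
E
python3 - <<'E'
from h import *
p,d,C=load('wpins2')
for thr in (25,40):
    R_=pin(p,C,(612,184),thr);L_=pin(p,C,(452,167),thr);print(R_,L_)
    e=L_[0]-R_[0];print('dist',np.linalg.norm(e),'c',(L_[0]+R_[0])/2,'yaw',np.arctan2(-e[0],e[1]))
E
```

```text
(array([610.42061858, 184.66012282]), array([270.52314815,  70.53240741]), np.uint64(216), 211.03688529803185, array([  6,   8,  16,  18, 192], dtype=int32)) (array([452.14824271, 168.05536751]), array([276.77725118, 272.83886256]), np.uint64(211), 189.64027728466317, array([  7,   5,  15,  19, 193], dtype=int32))
dist 159.1410156556754 c [531.28443065 176.35774516] yaw 1.6753264670812456
(array([610.20005274, 184.77712794]), array([270.34343434,  70.83333333]), np.uint64(198), 210.86885128659196, array([  6,   9,  16,  17, 156], dtype=int32)) (array([452.23997157, 168.00782426]), array([276.84153005, 272.7431694 ]), np.uint64(183), 189.60474998084828, array([  8,   5,  13,  18, 153], dtype=int32))
dist 158.84771572245162 c [531.22001215 176.3924761 ] yaw 1.6765618329809606
```

```bash
python3 - <<'E'
from h import *
yaw=1.7265;c=np.array([521.59,-339.39]);a=np.array([np.cos(yaw),np.sin(yaw)]);O=Rz(yaw+np.pi)
t=c-58*a
ctrl.gripper_to(30,40)
ctrl.move_ptp([t[0],t[1],110],O)
print(ctrl.move_l([t[0],t[1],41],vel=80,threshold=6))
f0=np.array(sensors.read_state()['force'])
ctrl.gripper_to(4,20);ctrl.hold(.1)
s=sensors.read_state();print(s['grip_width'],np.array(s['force'])-f0,s['eef_pos'],np.round(s['eef_rot'],4).tolist(),s['t'])
np.savez('grasp.npz',p=s['eef_pos'],R=s['eef_rot'])
shot('wrist','w_tab')
ctrl.gripper_to(30);ctrl.move_l([t[0],t[1],110],vel=150)
ctrl.gripper_to(45)
p,d,C=look((522.8,-343.1),1.722,0,'wplate3',off=(-40,30))
A,_=wood(p,(264,65));b,_=wood(p,(273,272))
R_=ray(C,A,5);L_=ray(C,b,5);e=L_-R_;c=(L_+R_)/2;print(A,b,R_,L_,np.linalg.norm(e),'c',c,'yaw',np.arctan2(-e[0],e[1]),sensors.read_state()['t'])
E
```

```text
False
7.883690542168982 [-0.25562248  2.21546827  3.57492184] [ 531.10931663 -396.99759742   42.0088933 ] [[0.9879, 0.1551, 0.0012], [0.1551, -0.9879, -0.0009], [0.001, 0.001, -1.0]] 17.6
[267.20603015  65.85427136] [275.44761905 272.44761905] [ 600.47864179 -327.33339827    5.        ] [ 442.74317154 -352.24837268    5.        ] 159.69105963510265 c [ 521.61090667 -339.79088547    5.        ] yaw 1.7274561853322916 19.6
```

View pics/w_tab.png

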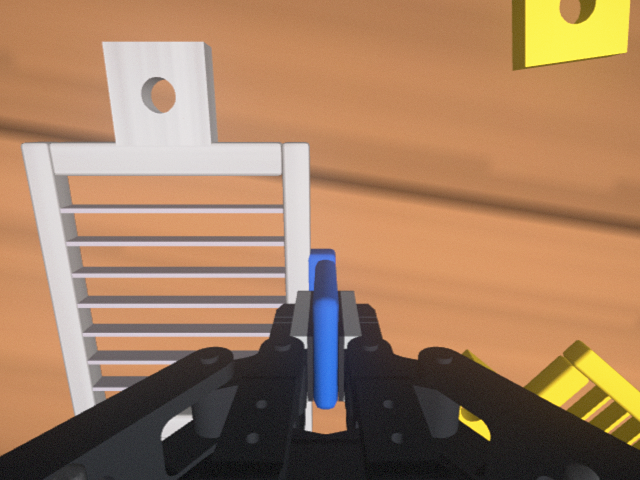

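The tab sits square between the pads, and the re-look shows the plate moved only about 0.4 mm. I'll regrasp it and carry it over.

```bash
python3 - <<'E'
from h import *
g=np.load('grasp.npz');pg=g['p'];cp=np.array([521.61,-339.79]);yp=1.7275
cd=np.array([531.27,176.37]);yd=1.676
dl=yd-yp;Rd=np.array([[np.cos(dl),-np.sin(dl)],[np.sin(dl),np.cos(dl)]])
tgt=cd+Rd@(pg[:2]-cp);O=Rz(1.7265+np.pi);Od=Rz(1.7265+dl+np.pi);print('tgt',tgt)
np.savez('place.npz',t=tgt,O=Od)
t=np.array([530.64,-396.69])
ctrl.gripper_to(30,40);ctrl.move_ptp([t[0],t[1],110],O);ctrl.move_l([t[0],t[1],41],vel=80,threshold=6)
ctrl.gripper_to(4,80);ctrl.hold(.1)
s=sensors.read_state();print(s['grip_width'],s['eef_pos'],s['t'])
ctrl.move_l([t[0],t[1],60],vel=40);ctrl.move_l([t[0],t[1],230],vel=150)
s=sensors.read_state();print(s['force'],s['wrist_torque'],s['eef_pos'])
ctrl.move_ptp([tgt[0],tgt[1],230],Od);ctrl.move_l([tgt[0],tgt[1],165],vel=80);ctrl.hold(.2)
s=sensors.read_state();print(s['eef_pos'],s['grip_width'],s['t'])
shot('wrist','w_h');shot('side','s_h')
E
```

```text
tgt [537.81183303 118.74925166]
6.558043356530922 [ 531.22344825 -397.15084889   42.07808679] 21.8417
[-0.80603458 -0.6280589  -3.76191688] [-0.12431013 -0.01298945  0.05601029] [ 529.96643787 -396.06350276  228.28328208]
[538.3159883  118.8012342  165.77038659] 6.3829757900223365 26.7833
```

View pics/w_h.png

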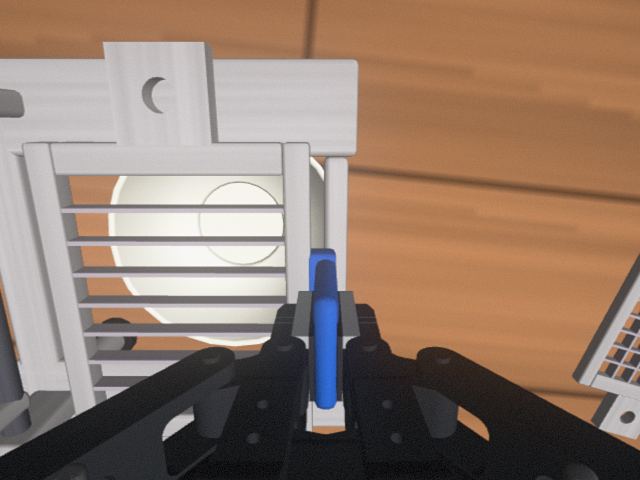

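View pics/s_h.png

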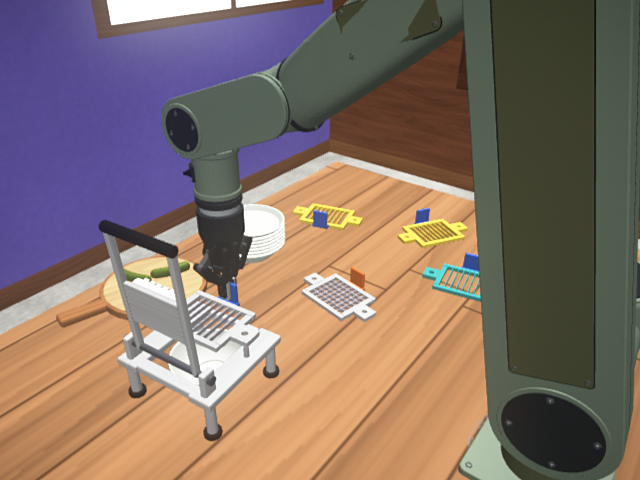

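```bash
python3 - <<'E'
from h import *
p,d,C=load('w_h')
for z in(85,102,107):print(z,proj(C,[610.4,184.6,z]))
P=cloud(C,d)
for uv in [(8,103),(160,70),(175,95),(170,60),(250,80)]: print(uv,P[uv[1],uv[0]])
# predicted hole position if plate is at design
print(proj(C,[610.4,184.6,123.8+5]))
cv2.imwrite('pics/w_hc.png',cv2.resize(p[40:150,90:220],(780,600),interpolation=cv2.INTER_CUBIC)[:,:,::-1])
E
```

```text
85 [199.1798129 103.9303604]
102 [187.07374482 101.93937467]
107 [183.0586132 101.2790389]
(8, 103) [601.72253064 266.92621001  91.72222362]
(160, 70) [619.25507164 183.81885235 132.92050967]
(175, 95) [613.12432609 195.76911709  84.71003451]
(170, 60) [622.72052977 180.25725445 133.42518658]
(250, 80) [623.18337041 162.05463212  84.46775238]
[162.43616235  97.88743356]
```

View pics/w_hc.png

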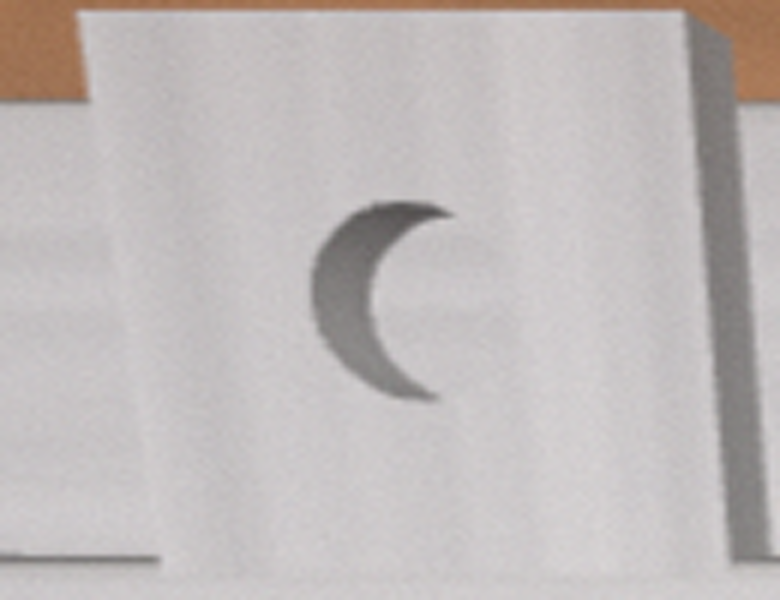

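```bash
python3 - <<'E'
from h import *
p,d,C=load('w_tab');print(wood(p,(159,95),25));print(proj(C,[600.48,-327.33,6]))
E
```

```text
(array([163.04173355,  95.55377207]), array([ 17,   9,  25,  34, 623], dtype=int32))
[160.60056116  95.25838211]
```

```bash
cat > desc.py <<'E'
from h import *
z=np.load('place.npz');T=z['t']+[0.11,-0.15]
def servo(zc,off,thr,vel):
    hit=ctrl.move_l([T[0]+off[0],T[1]+off[1],zc],rot=z['O'],vel=vel,threshold=thr)
    s=sensors.read_state();return hit,np.array(s['eef_pos']),np.array(s['force']),s
E
python3 - <<'E'
from desc import *
off=np.zeros(2)
for zc in (153,152):
    hit,e,f,s=servo(zc,off,8,30);ctrl.hold(.15);e=np.array(sensors.read_state()['eef_pos']);off+=T-e[:2];print(hit,e,off,f)
np.save('off.npy',off)
for zc in (147,143,138,133,129):
    hit,e,f,s=servo(zc,off,7,15);print(zc,hit,e.round(2),f.round(1),np.round(s['wrist_torque'],2),round(s['t'],2))
    if hit:break
shot('side','s_d');shot('wrist','w_d')
E
```

```text
False [538.10120221 118.62727178 153.19404329] [-0.17936918 -0.02802013] [-0.87524684 -0.40253519 -3.65006421]
False [537.77100844 118.59228651 152.04623159] [-0.02854459 -0.02105498] [-0.52087921  0.2256412  -3.24280557]
147 False [537.75 118.56 146.79] [-0.9  0.4 -3. ] [-0.16 -0.05  0.04] 28.47
143 False [537.76 118.56 142.81] [-0.3  0.2 -2.6] [-0.18 -0.01 -0.02] 28.88
138 False [537.77 118.58 137.82] [-0.6  0.2 -4.6] [-0.12 -0.01 -0.05] 29.37
133 False [537.78 118.57 132.82] [-0.6 -0.1 -2.8] [-0.08 -0.03 -0.02] 29.85
129 False [537.75 118.57 128.79] [ 0.2  0.4 -3.4] [-0.1  -0.01 -0.03] 30.27
```

```bash
python3 - <<'E'
import cv2
a=cv2.imread('pics/s_d.png')
cv2.imwrite('pics/s_dc.png',cv2.resize(a[270:450,110:310],None,fx=3.3,fy=3.3,interpolation=cv2.INTER_CUBIC))
E
```

```text
(no output)
```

View pics/s_dc.png

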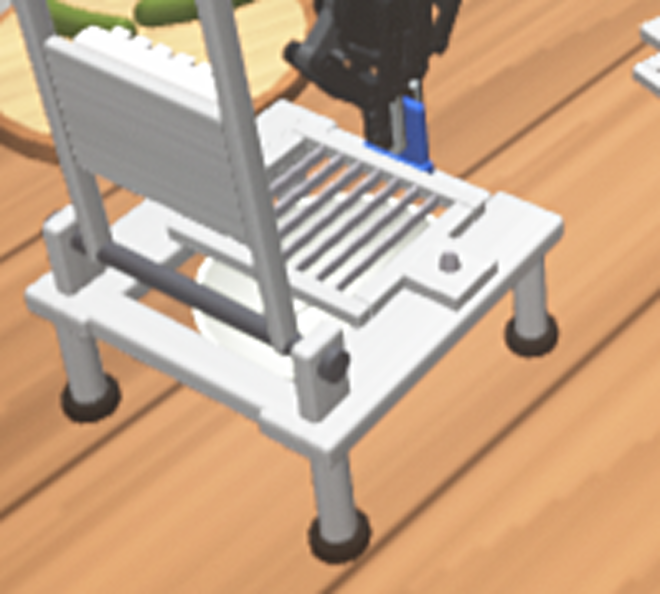

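View pics/w_d.png

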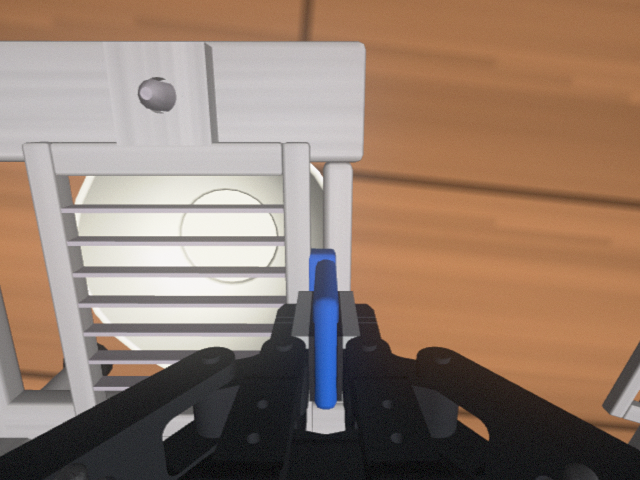

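Both pins are through their holes: the left one in the side view, the right one at (157,95) in the wrist view. The plate is about 2 mm above the bed. I'll lower it the last bit on a force threshold.

```bash
python3 - <<'E'
from desc import *
off=np.load('off.npy')
for zc in (128,127.3,126.6,126,125.4,124.8,124.2):
    hit,e,f,s=servo(zc,off,3.5,6);print(zc,hit,e.round(2),f.round(1),np.round(s['wrist_torque'],2),round(s['t'],2))
    if hit or f[2]>0:break
p,d,C=shot('side','s_e');cv2.imwrite('pics/s_ec.png',cv2.resize(p[270:450,110:310],None,fx=3.3,fy=3.3,interpolation=cv2.INTER_CUBIC)[:,:,::-1])
E
```

```text
128 False [537.85 118.58 127.96] [ 0.1 -1.3 -3.4] [-0.16 -0.04  0.01] 30.68
127.3 False [537.92 118.58 127.33] [ 0.6  0.4 -3.3] [-0.18  0.02  0.01] 30.95
126.6 True [538.03 118.56 127.05] [-0.6  0.4  4.6] [ 0.02 -0.01  0.03] 31.16
```

View pics/s_ec.png

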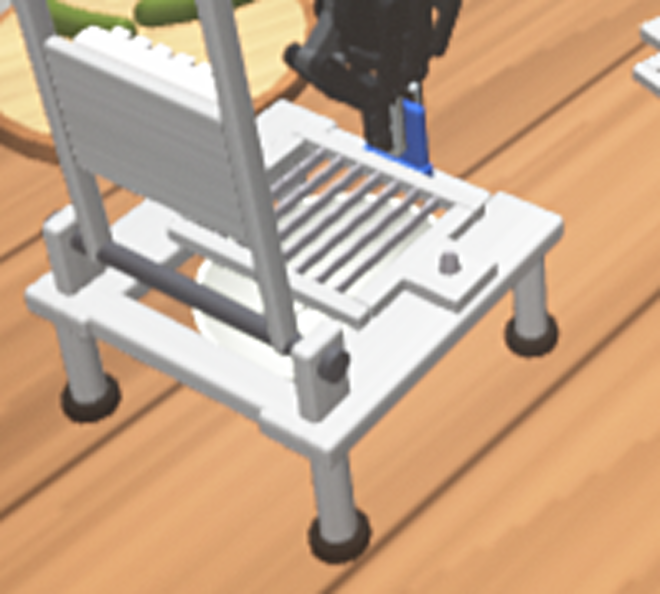

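```bash
python3 - <<'E'
from h import *
ctrl.gripper_to(24,40);ctrl.hold(.1)
s=sensors.read_state();p=np.array(s['eef_pos']);print(s['force'])
ctrl.move_l([p[0],p[1],175],vel=60,threshold=8)
ctrl.gripper_to(45)
p,d,C=look((531.3,176.4),1.676,95,'wseat',off=(-40,30),H=205)
P=cloud(C,d)
yaw=1.676;a=np.array([np.cos(yaw),np.sin(yaw)]);b=np.array([-a[1],a[0]]);c=np.array([531.3,176.4])
for dx,dy in [(-46,-50),(-46,50),(46,-50),(46,50),(-12,80),(12,-80),(-12,-80),(12,80)]:
    uv=np.round(proj(C,np.r_[c+dx*a+dy*b,95])).astype(int);print((dx,dy),uv,np.median(P[uv[1]-2:uv[1]+3,uv[0]-2:uv[0]+3,2]).round(2))
print(sensors.read_state()['t'])
shot('side','s_f')
E
```

```text
[ 0.06044117 -0.44788803  0.61298572]
(-46, -50) [333 107] 93.45
(-46, 50) [332 237] 93.33
(46, -50) [210 107] 93.51
(46, 50) [219 236] 93.41
(-12, 80) [291 271] 93.11
(12, -80) [253  63] 93.53
(-12, -80) [287  63] 93.55
(12, 80) [263 271] 93.22
33.7167
```

View pics/wseat.png

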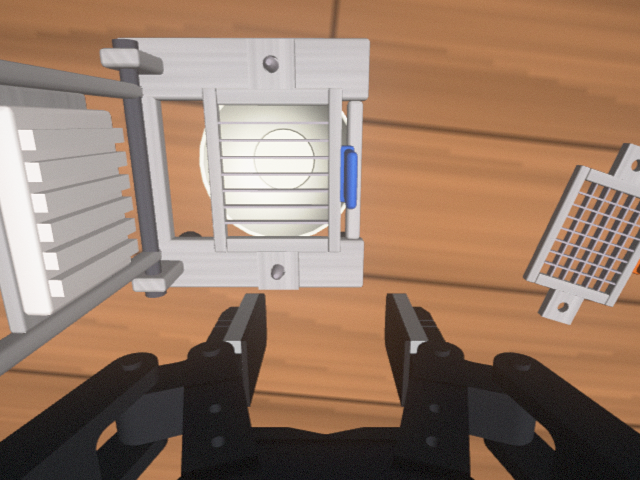

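View pics/s_f.png

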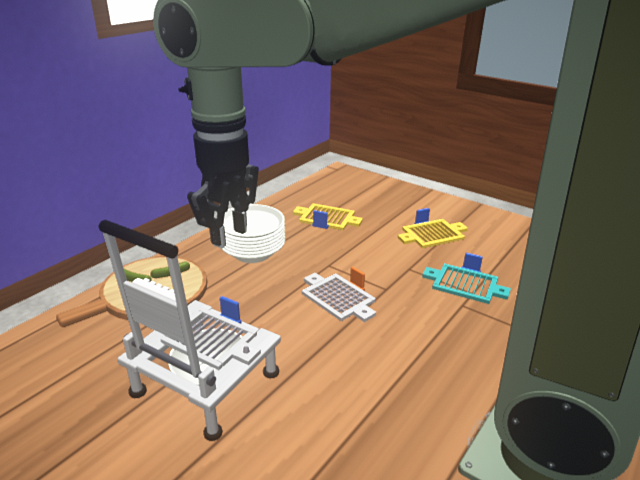

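The plate is seated: its top reads 93.1–93.5 at all eight points, and both pins show through the holes. Now I'll regrip the bar and lower the arm.

```bash
python3 - <<'E'
from h import *
h=np.load('hinge.npy');ax=np.array([np.cos(HY),np.sin(HY)]);O=Rz(HY+np.pi)
b=np.r_[h-225*np.cos(1.62)*ax,115+225*np.sin(1.62)+6]
s=sensors.read_state();p=np.array(s['eef_pos']);ctrl.move_l([p[0],p[1],430],vel=250)
ctrl.move_ptp(b+[0,0,85],O)
print('hit',ctrl.move_l(b,rot=O,vel=90,threshold=8))
ctrl.gripper_to(14,30);ctrl.hold(.1)
s=sensors.read_state();print(s['grip_width'],s['force'],s['t'])
th=arc(1.62,0.8,h,6,80)
shot('wrist','w_l');shot('side','s_l')
E
```

```text
hit False
17.024250393537695 [-0.53792252  1.44997623  3.38237698] 36.6333
1.48 [ 0.8 -1.3  2.8] 16.8 37.17
1.35 [ 1.2 -3.2  0.7] 17.1 37.7
1.21 [ 4.5 -3.2 -3.7] 16.7 38.23
1.07 [ 4.4 -5.1 -3.8] 17.0 38.77
0.94 [ 5.2 -2.5 -7.8] 16.9 39.3
0.8 [ 5.7 -1.8 -8.2] 17.1 39.83
```

View pics/w_l.png

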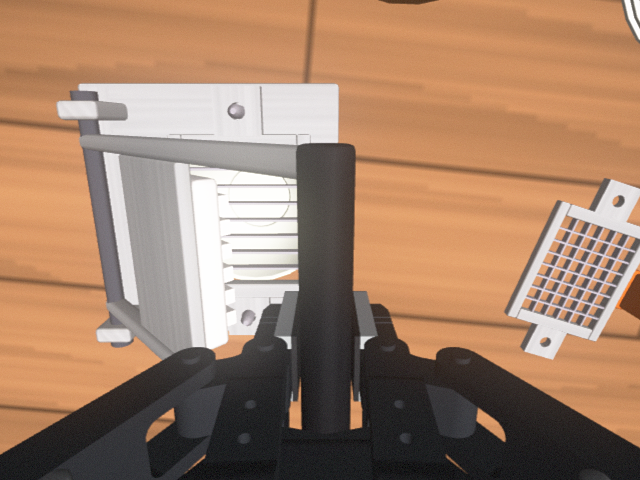

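View pics/s_l.png

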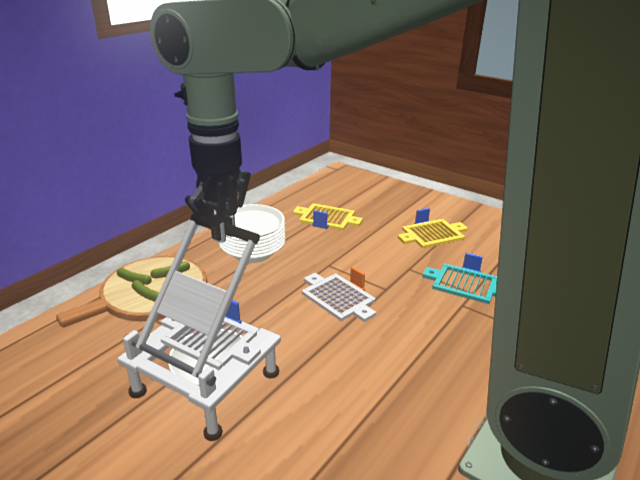

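```bash
python3 - <<'E'
from h import *
h=np.load('hinge.npy')
arc(.8,.08,h,6,70,fmax=25)
s=sensors.read_state();p0=np.array(s['eef_pos']);ax=np.array([np.cos(HY),np.sin(HY)])
for th in (.05,.03,.015,0,-.01,-.02,-.03):
    p=np.r_[h-225*np.cos(th)*ax,121+225*np.sin(th)]
    hit=ctrl.move_l(p,vel=20,threshold=8);s=sensors.read_state();print(th,hit,np.round(s['eef_pos'],1),np.round(s['force'],1),round(s['t'],2))
    if hit:break
shot('side','s_m')
E
```

```text
0.68 [ 0.1  1.1 -0.8] 16.9 40.47
0.56 [-0.6  1.   0.1] 16.8 41.0
0.44 [-1.   2.7 -0.7] 17.1 41.53
0.32 [-3.3  2.4 -0.5] 17.2 42.07
0.2 [-3.9  3.9  0.3] 16.9 42.6
0.08 [-4.8  3.4 -0.4] 16.7 43.13
0.05 True [546.2  48.  137.1] [ 1.  -1.5  2. ] 43.37
```

View pics/s_m.png

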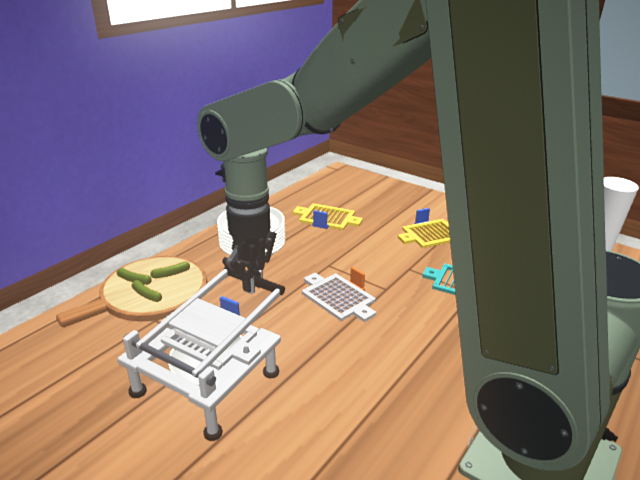

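The stop came from a change in friction at 2 N total, not from contact. I'll carry on with a higher threshold.

```bash
python3 - <<'E'
from h import *
h=np.load('hinge.npy');ax=np.array([np.cos(HY),np.sin(HY)])
for th in (.05,.03,.015,0,-.01,-.02,-.03,-.04):
    p=np.r_[h-225*np.cos(th)*ax,121+225*np.sin(th)]
    hit=ctrl.move_l(p,vel=18,threshold=18);s=sensors.read_state();f=np.array(s['force']);print(th,hit,np.round(s['eef_pos'],1),f.round(1),round(s['t'],2))
    if hit or f[2]>14:break
p,d,C=shot('side','s_n');cv2.imwrite('pics/s_nc.png',cv2.resize(p[220:450,110:310],None,fx=2.5,fy=2.5,interpolation=cv2.INTER_CUBIC)[:,:,::-1])
E
```

```text
0.05 False [546.3  47.7 131.9] [-0.3 -1.1  0.7] 43.81
0.03 False [546.3  47.5 127.1] [ 1.  -0.8 -0.4] 44.21
0.015 False [546.3  47.3 123.9] [ 0.4 -1.5 -0.6] 44.54
0 False [546.4  47.3 120.7] [-0.3 -1.8 -0. ] 44.88
-0.01 False [546.3  47.3 118.5] [-1.2 -2.1  0.8] 45.15
-0.02 False [546.4  47.2 117.7] [-5.2 -2.5  7.8] 45.42
-0.03 True [546.4  47.2 117.8] [-1.1 -1.2  5.3] 45.63
```

View pics/s_nc.png

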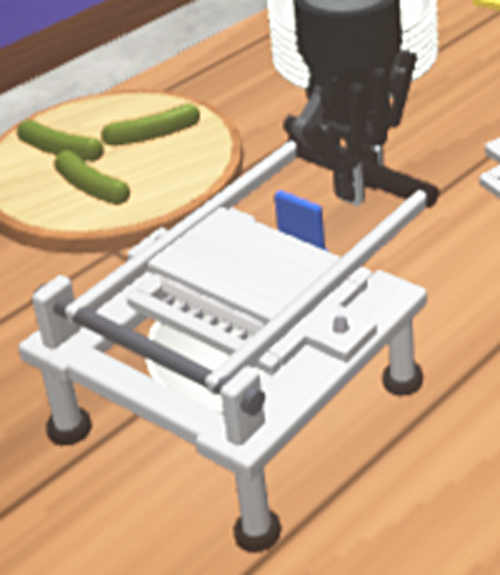

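```bash
python3 - <<'E'
from h import *
ctrl.gripper_to(34,40);ctrl.hold(.1)
s=sensors.read_state();p=np.array(s['eef_pos']);ctrl.move_l([p[0],p[1],190],vel=100,threshold=10)
ctrl.gripper_to(0,40)
hit=ctrl.move_l([p[0],p[1],160],vel=60,threshold=8);print(hit)
hit=ctrl.move_l([p[0],p[1],143],vel=20,threshold=10);s=sensors.read_state();print(hit,s['eef_pos'],s['force'],s['t'])
ctrl.hold(.3);s=sensors.read_state();print(s['eef_pos'],s['force'])
q=np.array(s['eef_pos']);ctrl.move_l([q[0],q[1],200],vel=120)
ctrl.move_ptp([q[0]-60,q[1]-40,330],Rz(HY+np.pi));ctrl.hold(.2)
p,d,C=shot('wrist','w_fin');P=cloud(C,d);print(sensors.read_state()['t'])
shot('side','s_fin');shot('top','t_fin')
dk=(p.max(2)<75)&(P[...,2]>100)&(P[...,2]<145)&(P[...,1]>20)&(P[...,1]<75)
ys,xs=np.nonzero(dk);print(xs.min(),xs.max(),ys.min(),ys.max(),np.percentile(P[dk][:,2],[50,90,98]))
E
```

```text
False
True [545.2366063   47.07620641 148.94538279] [-1.83304033  0.29360274  6.04998353] 48.6583
[545.24134067  47.06739862 148.96126733] [-0.67818872  0.38547551  5.6468097 ]
50.4333
270 295 37 213 [120.52347523 122.44863304 123.21480305]
```

View pics/w_fin.png

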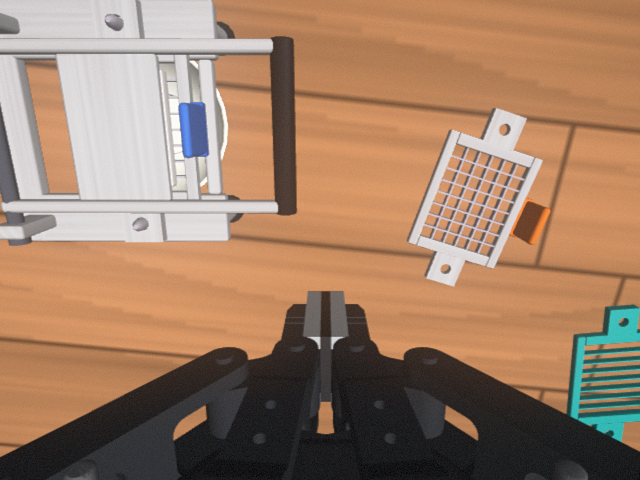

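View pics/s_fin.png

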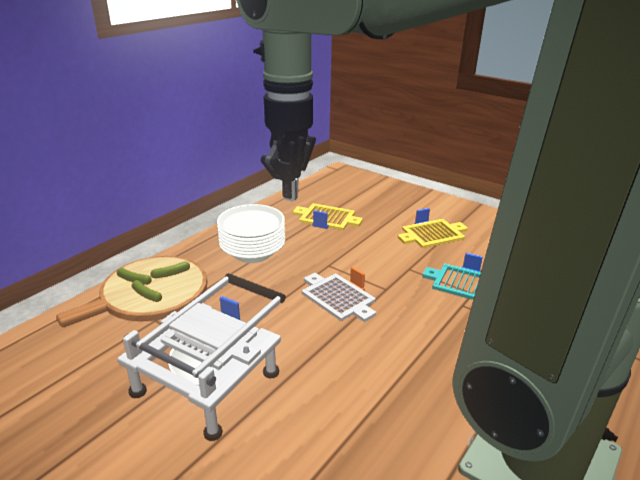

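Touching the top of the bar gave z = 148.95 - 25 = 124 mm, exactly the arm-down height of 115 + 9. Nothing else has moved and the robot is clear, so I'm handing in.

```bash
python3 - <<'E'
from h import *
p,d,C=load('w_fin');P=cloud(C,d)
hsv=cv2.cvtColor(p,cv2.COLOR_RGB2HSV);m=(hsv[...,0]>105)&(hsv[...,0]<130)&(hsv[...,1]>120)&(np.arange(640)[None]<250)&(np.arange(480)[:,None]<200)
q=P[m];q=q[q[:,2]>np.percentile(q[:,2],97)-3];print('tab top',q.mean(0),'expected',531.3+58*.105,176.4-58*.9945,133)
ctrl.finish_job()
E
```

```text
tab top [537.97112148 117.20499312 132.51401193] expected 537.39 118.719 133
the job is handed in; nothing more can be done
```

The dicer is set up for strips: the strip plate is seated on both pins with its tab towards the handle, and the press arm is all the way down. I handed it in at about 50 s of the 72 s allowed.

**What I did**
- **Arm up:** I gripped the handle bar and lifted the press arm along its arc to about 1.62 rad.
- **Plate on:** I picked the strip plate up by its blue tab and lowered it gently. It touched the bed with a force change of about 8 N, at the expected height.
- **Arm down:** I regripped the bar and brought the arm down slowly to its stop.

**Last checks**
- **Plate flat:** With the arm still up, the plate's top read 93.1–93.5 mm at all eight points, and both pins showed through the holes. Nominal is 95 mm; I put the roughly 1.5 mm difference down to camera bias, since it was even across the plate.
- **Arm fully down:** Touching the top of the bar put it at 124 mm, which is the arm-down height. The robot was clear of everything when I handed in.
- **Plate after closing:** The tab top was within about 1.6 mm of where it should be, inside the camera's 2 mm accuracy.
- **Other items:** The grid plate and the bowls were not touched.

**One oddity:** A force stop tripped early on the way down, at about 0.07 rad. The total force was only about 2 N, so I took it as hinge friction and carried on; no other check failed.

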